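# Load a power module into the test fixture and bolt it in

## Robot

A 7-joint arm with a two-finger parallel gripper is mounted at the origin on a cart in front of the work surface, level with it; the furniture and walls round the work are solid. World frame = base frame: x ahead of the robot, y to its left, z up, the work surface at z = 0. Lengths are in m, angles in rad, forces in N, time in s.
With the tool pointing down it reaches from about 0.425 to 0.925 m from the base axis. Payload 6.8 kg.
Tool frame: the origin (TCP) lies at the very end of the fingers, on their centre line; the grasp point (between the pads) lies r.pinch_z behind it (r.pinch_z is the distance from the TCP to the grasp point, in m); z points along the fingers, y is the line along which they close (so a half turn about z gives the same grasp; the last joint's range is limited). The gripper opens to 85 mm and grips with 20 to 120 N. Pads are 22 mm wide; open, the fingers measure 114 mm over their backs; the gripper's body (76 mm by 85 mm) begins 54 mm behind the grasp point. The pads swing forward as they close: fully open they stand 13 mm farther back than shut.
Start: joints at [-1.376, 0.477, 0.022, 1.555, -0.011, 1.109, -0.083], TCP at [0.201, 0.644, 0.231] pointing down, gripper open.
Joint ranges: [-2.96, 2.96], [-0.34, 2.1], [-1.41, 1.46], [0.24, 2.44], [-1.37, 4.51], [0.17, 1.92], [-2.96, 2.96]. Speed limits (rad/s): [2.39, 2.39, 3.14, 3.14, 3.14, 3.14, 3.14].

## Interface

Orientations are given as a rotation vector (axis times angle).
In Python, from bench import status, grab_frame, camera_model, r gives the robot as it stands. The module is installed in compiled form; this text tells all that it offers.
- The arm moves only by the shell command python3 -m creep 'ROWS' [FORCE]. ROWS is text: rows parted by semicolons, each of 7 numbers parted by spaces: the turn, a rotation vector about the tool's x, y, z in rad, then the shift along the tool's x, y, z in mm, then the opening, from -1 (shut) to 1 (fully open). In form: rx ry rz tx ty tz fingers; .... A call has 1 to 10 rows; each row is the pose to reach, as a shift and turn from the pose commanded when the call began, along the tool's axes at that moment; what a row does not reach only later rows make up. A row lasts 1/8 s, in which the tool goes at most 62.5 mm and 10.7 degrees, less where a joint would pass 70% of its speed; a pose out of reach is approached as far as the arm can. A call with a gripper value outside its range is refused whole. The fingers move at their own pace and stop on an object; FORCE is the grip in N (left out, the last holds). Time passes only in rows, so rows that repeat a pose let the fingers close. It gives the time, the measured TCP pose, the force, the opening and the grip force at its end, in the units of the state.
- status.get_obs(): the state, without advancing time (a new reading comes with each control period).
- grab_frame(name): name is "scene" or "top"; returns (picture, depth): 420x560x3 uint8, red, green, blue; 420x560 float32, m along the optical axis (not along the pixel's ray), 0 where there is no reading.
- camera_model(name): a dict with "K" (3x3 intrinsics, pixels), "D" ([k1, k2, p1, p2, k3] as OpenCV has them; the pictures are not rectified), "rvec" (rotation vector, rad) and "tvec" (3), from world to camera coordinates, as OpenCV has them. Camera axes: x right, y down, z forward; pixel columns grow to the right and rows downward; lengths in m; the calibration is good to about 2 mm. A picture is of the moment at which its call begins. camera_model takes no time and is no camera call.
- r.hand_in(): hands the job in; it is judged then, once.
The state is a dict: "clock": time; "joints": joint angles; "qvel": joint speeds; "tau": joint torques, N m; "tcp_pos": TCP position; "orientation": TCP orientation; "contact_force": force on the tool from outside, world axes, zero at the start; "moment": the same for the moment, N m; "grip_width": finger opening in m; "gripper_force": force on a finger pad.
Only numpy, scipy, OpenCV 4.12 (cv2) and the standard library are available. Lean on these libraries where they do the work, as an engineer would, in place of code of your own. Each camera call takes 0.05 s, during which the arm holds its last target. There are 200 camera calls.

## Task

Take the finned power module out of its storage cradle and stand it, without dropping it, in the nest between the two cheeks of the test fixture, right down on the nest floor so that it holds the sensing pin down; the cheeks stand where the fingers go in the cradle, so put it down on the bench on the way and take it again by its other two faces. Then slide the fixture's bolt across over the module until it is fully home in the keeper, and let go. Leave the jar, the spool and the screwdriver where they are.

Things in the scene. Friction and masses are not known exactly. Their poses are not given: they have to be found in the camera images.
- module_center (a point): Centre (half-way up) of the loose power module: a dark metal block with fine fins, 56 mm along its x, 44 mm along its y, 76 mm tall along its z, about 0.42 kg. Its sides are flat to the touch and it is the same either way round (half turn). At the start it stands upright in the cradle, its axes along the cradle's.
- cradle: White plastic cradle, fixed; origin at the centre of its underside, z up. Floor 6 mm thick, 84 (x) by 66 mm (y). Walls on its x sides, 30 to 38 mm off the middle, 50 mm wide, end level with the module's top at 82 mm: no finger fits there. The y sides are open above lips (24 to 30 mm off the middle, 16 mm high): there the module is taken across its y faces (44 mm).
- fixture: Aluminium test fixture, fixed; origin on its underside below the nest's middle, z up, bolt handle on its +y side. Base plate 12 mm thick, x -48 to 48, y -56 to 170 mm; its top is the nest floor. Two cheeks stand on the y sides of the nest, 28 to 40 mm off the middle, 52 mm wide in x, top at 109 mm (21 mm above a seated module). The -y cheek is the keeper.
- nest (a point): Where the centre of a seated module lies, 50 mm above the bench; axes as the fixture's. The module's x lies along this x (either way round). Low guides (to 31 mm above the bench, top 5 mm a 45 degree lead-in) leave 2 mm of play on each side. The x sides are open above the guides, which end 38 mm off the middle: in the nest the module is held across its x faces (56 mm).
- pin (a joint): Steel sensing pin, 8 mm thick, that rises 6 mm from the nest floor, 14 mm from the middle toward fixture +x. Reads metres pressed: 0 free, 0.006 flush with the floor. Light spring, about 1.1 N when flush; the module's own weight holds it down.
- bolt (a joint): Round sliding bolt, 12 mm thick, 116 mm long, level along fixture y, axis 97 mm above the bench, 3 mm clear above a seated module. Reads metres slid: near 0 drawn back (tip inside the +y cheek), 0.078 at its end stop, the tip through the window of the keeper cheek. Slides along fixture -y with about 4 N of friction and stays where it is left.
- bolt_knob (a point): Middle of the upright black knob on the bolt: 20 mm thick, 30 mm tall, from 15 mm below to 15 mm above this point, 124 mm above the bench. With the bolt drawn back it lies 138 mm from the nest middle along fixture +y; it moves with the bolt. The channel below it is 34 mm wide and reaches 99 mm above the bench; free on all sides above that.
- jar: Bystander: clear jar with a green lid, 52 mm across, 68 mm tall; origin at the centre of its underside.
- spool: Bystander: solder spool with green flanges, 56 x 73 mm, 50 mm tall; origin at the centre of its underside.
- driver: Bystander: blue screwdriver, 152 mm long, lying flat behind the cradle; origin below its middle.
There are look-alikes about, which are no part of the job. There is more than one size of the part that bears module_center; the job needs the middle-sized.

How it is judged:
By the outcome, as a careful person would: the job done as asked, in the order asked, and still so for the second after the job is handed in, with the robot touching nothing.
It also fails if it takes over 64 s, if anything falls off the work surface, if the arm or the gripper's body presses on something with over 40 N, if the wrist force passes 120 N, or if a joint passes its speed limit or range.

## Working session

There is one attempt and no reset: what is moved stays moved. The work goes in short steps, Python scripts to look and compute and a shell command to move; the robot and the scene stay as the last step left them, time stands still between calls to the robot, and variables do not carry over. Pictures are saved under pics/ and viewed, at most 10 in all, crops included, and the job is handed in when it is done.

```bash
mkdir -p pics; cat > h.py <<'E'
import numpy as np, cv2
from bench import status, grab_frame, camera_model, r
from scipy.spatial.transform import Rotation as R
def cloud(name, depth):
    m=camera_model(name);K=np.array(m["K"]);D=np.array(m["D"],float)
    h,w=depth.shape;v,u=np.mgrid[:h,:w]
    p=cv2.undistortPoints(np.stack([u,v],-1).reshape(-1,1,2).astype(float),K,D).reshape(h,w,2)
    c=np.dstack([p*depth[...,None],depth])
    Rm=cv2.Rodrigues(np.array(m["rvec"],float))[0]
    W=(c-np.array(m["tvec"]).ravel())@Rm
    W[depth==0]=np.nan
    return W
E
python3 - <<'E'
from h import *
o=status.get_obs();print({k:np.round(v,3) for k,v in o.items()}, r.pinch_z)
for n in("scene","top"):
    p,d=grab_frame(n);np.savez(n+".npz",p=p,d=d,W=cloud(n,d))
    cv2.imwrite(f"pics/{n}0.png",p[...,::-1])
    m=camera_model(n);Rm=cv2.Rodrigues(np.array(m["rvec"],float))[0];print(n,-Rm.T@np.array(m["tvec"]).ravel())
E
```

```text
{'clock': np.float64(0.0), 'joints': array([-1.376,  0.478,  0.022,  1.556, -0.012,  1.109, -0.083]), 'qvel': array([-0.   ,  0.001,  0.   ,  0.001,  0.   ,  0.001,  0.001]), 'tau': array([-0.0000e+00, -5.9643e+01,  1.6070e+00, -2.8119e+01,  1.2000e-02,
        9.0000e-03,  0.0000e+00]), 'tcp_pos': array([0.201, 0.644, 0.23 ]), 'orientation': array([-4.740e-01, -3.106e+00,  3.000e-03]), 'contact_force': array([-0.233, -0.422,  0.221]), 'moment': array([-0.041, -0.012, -0.051]), 'gripper_force': np.float64(0.0), 'grip_width': np.float64(0.086)} 0.0187
scene [ 0.06247734 -0.50446351  0.6725499 ]
top [ 0.39248038 -0.05252217  1.23597237]
```

View pics/scene0.png

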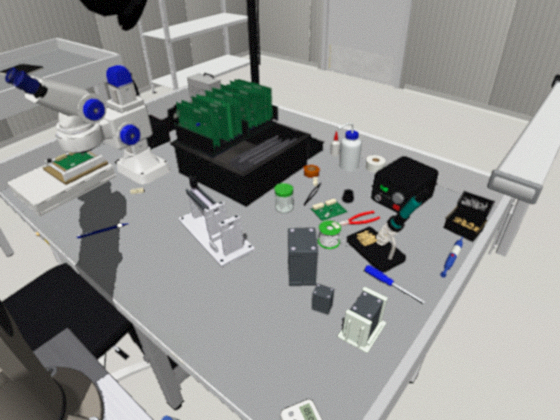

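View pics/top0.png

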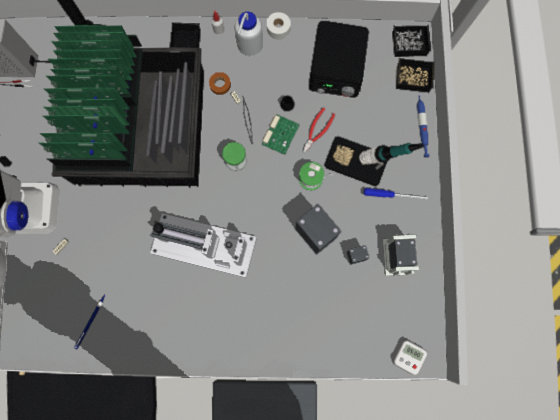

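Both views show three finned blocks. In the top image they are a large one at (318,228), a tiny one at (358,255), and one in the white cradle at (402,252). The middle-sized one in the cradle is the target. The fixture is around (203,245) with its handle to the left at (158,228). I'll check both in one close crop.

```bash
python3 - <<'E'
from h import *
z=np.load("top.npz");p=z["p"];W=z["W"]
a=cv2.resize(p[215:295,355:435],(400,400),interpolation=2);b=cv2.resize(p[200:290,140:270],(0,0),fx=3.05,fy=4.44*.6875,interpolation=2)
b=cv2.resize(p[205:285,140:260],(400,267),interpolation=2);b=np.vstack([b,np.zeros((133,400,3),np.uint8)])
cv2.imwrite("pics/c0.png",np.hstack([a,b])[...,::-1])
def pts(sl,lo,hi):
    w=W[sl].reshape(-1,3);w=w[np.isfinite(w[:,0])];return w[(w[:,2]>lo)&(w[:,2]<hi)]
def rect(q,t):
    c,s,an=cv2.minAreaRect((q[:,:2]*1000).astype(np.float32));print(t,len(q),np.round(c,1),np.round(s,1),round(an,1),"mean",np.round(q.mean(0)*1000,1))
cr=np.s_[215:295,375:430];fx=np.s_[200:285,140:262]
rect(pts(cr,.07,.095),"cradle top");rect(pts(cr,.003,.095),"cradle all")
rect(pts(fx,.006,.018),"base");rect(pts(fx,.006,.2),"fix all");rect(pts(fx,.102,.116),"cheek tops+")
rect(pts(fx,.125,.16),"knob")
for sl,t in((np.s_[205:250,295:345],"big"),(np.s_[240:270,345:372],"small"),(np.s_[160:195,295:330],"spool/jar2"),(np.s_[135:175,215:255],"jar1"),(np.s_[180:205,360:432],"driver")): rect(pts(sl,.012,.2),t); print(np.nanpercentile(W[sl][...,2],98))
print(np.round(W[252,402],3),np.round(W[300,200],3))
E
```

```text
cradle top 752 [ 530.  -319.6] [76.2 50.1] 3.3 mean [ 530.2 -319.1   81.3]
cradle all 1542 [ 534.6 -330.4] [127.2 184.4] 89.1 mean [ 529.8 -316.    50.1]
base 2603 [555.2 129.2] [266.2 194.6] 86.1 mean [543.9 120.3  11.7]
fix all 4239 [555.2 129.2] [266.2 194.6] 86.1 mean [545.6 122.5  41.1]
cheek tops+ 420 [548.4 120.5] [182.7  52.7] 77.0 mean [542.2  95.5 107.5]
knob 80 [567.3 205. ] [18.9 19.1] 39.5 mean [566.8 204.7 136.5]
big 1269 [ 581.2 -130.8] [78.3 62.6] 39.9 mean [ 577.7 -128.5   97.7]
0.10987868632239026
small 291 [ 529.6 -222.1] [30.5 39.8] 16.2 mean [ 528.5 -220.5   48.7]
0.05611011984819676
spool/jar2 525 [ 715.5 -130.6] [56.3 79.7] 18.5 mean [ 712.2 -120.9   44.1]
0.05158025375451945
jar1 541 [767.2  54.6] [51.5 84.9] 78.8 mean [746.3  56.3  60.4]
0.07130237699751357
driver 280 [ 684.1 -311.2] [154.5  37.8] 84.7 mean [ 681.3 -277.6   16.3]
0.019097330915263267
[ 0.53  -0.312  0.081] [ 0.425  0.13  -0.004]
```

View pics/c0.png

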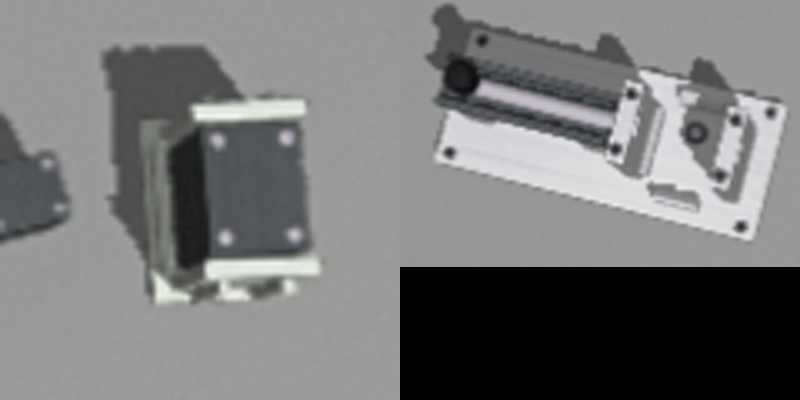

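The crop confirms it. The left part shows the module between the white walls, with its x axis close to world x. The right part shows the fixture with its knob at (158,228) and the nest between the cheeks. I'll refine the fixture pose from both cameras and compute the first move.

```bash
cat >> h.py <<'E'
def tgt(p,yaw,o=None):
    """move from measured pose to p (m) with tool down, tool y at yaw deg; prints turn, shift in tool axes"""
    o=o or status.get_obs();R0=R.from_rotvec(o["orientation"]);a=np.radians(yaw)
    y=np.array([np.cos(a),np.sin(a),0]);zz=np.array([0,0,-1.]);Rt=R.from_matrix(np.c_[np.cross(y,zz),y,zz])
    print("t",round(float(o["clock"]),2),"tcp",np.round(np.array(o["tcp_pos"])*1000,1),"turn",np.round((R0.inv()*Rt).as_rotvec(),3),"shift",np.round(R0.inv().apply(np.array(p)-o["tcp_pos"])*1000,1))
E
python3 - <<'E'
from h import *
for n in("top","scene"):
    z=np.load(n+".npz");W=z["W"];X,Y,Z=W[...,0],W[...,1],W[...,2]
    def comp(name,m,minA=15):
        k,l,s,c=cv2.connectedComponentsWithStats(m.astype(np.uint8))
        for i in range(1,k):
            if s[i,4]>=minA:
                q=W[l==i];cc,ss,an=cv2.minAreaRect((q[:,:2]*1000).astype(np.float32));print(n,name,s[i,4],np.round(cc,1),np.round(ss,1),round(an,1),"mean",np.round(q.mean(0)*1000,1))
    near=(X>.42)&(X<.66)&(Y>-.02)&(Y<.28)
    comp("cheek",near&(Z>.1055)&(Z<.113));comp("base",near&(abs(Z-.012)<.0035),200);comp("knob",near&(Z>.132)&(Z<.145),10)
    comp("cradle",(abs(X-.53)<.07)&(abs(Y+.32)<.07)&(abs(Z-.082)<.004))
tgt([.45,.30,.25],93);tgt([.53,-.32,.25],93.3)
E
```

```text
top cheek 134 [544.5 103.8] [12.5 52.7] 76.2 mean [543.1 104.  109.1]
top cheek 133 [529.2  37.4] [11.9 52.1] 77.2 mean [528.8  37.4 109.1]
top base 2157 [549.7 126.5] [227.2  96.5] 77.0 mean [543.2 119.4  11.8]
top knob 71 [567.4 205.3] [18.8 18.1] 62.2 mean [567.2 204.7 137.3]
top cradle 639 [ 530.1 -319.6] [76.2 49.4] 3.9 mean [ 530.  -319.9   81.9]
scene cheek 92 [545.3 107.8] [23.2 52.1] 78.5 mean [543.7 102.2 109.4]
scene cheek 98 [529.6  37.5] [14.4 52.9] 77.9 mean [528.5  36.3 109.6]
scene base 1022 [548.4 125.7] [229.9  96.6] 77.8 mean [527.  113.   12.7]
scene knob 38 [566.8 202. ] [15.7 16.8] 3.1 mean [566.1 201.6 137.8]
scene cradle 805 [ 530.7 -320.8] [77.8 50.9] 2.9 mean [ 527.4 -321.7   82.6]
t 0.1 tcp [201.1 643.8 230.4] turn [-0.002 -0.    -0.355] shift [-340.1 -254.   -19.1]
t 0.1 tcp [201.1 643.8 230.4] turn [-0.002 -0.    -0.36 ] shift [-601.3 -821.9  -18.2]
```

```bash
python3 -m creep '0 0 -0.355 -340 -254 -19 1;0 0 -0.355 -340 -254 -19 1;0 0 -0.355 -340 -254 -19 1;0 0 -0.355 -340 -254 -19 1;0 0 -0.355 -340 -254 -19 1;0 0 -0.355 -340 -254 -19 1;0 0 -0.355 -340 -254 -19 1;0 0 -0.355 -340 -254 -19 1' 60
python3 -c "
from h import *
print(np.round(status.get_obs()['joints'],2));tgt([.5302,-.320,.20],93.5)"
```

```text
clock: 1.1
tcp_pos: [0.4527, 0.2959, 0.2503]
orientation: [-0.069, 3.14, -0.003]
contact_force: [0.2, 0.4, -0.2]
grip_width: 0.0851
gripper_force: 0.0
[-0.78  0.24  0.1   1.86 -0.03  1.05  0.95]
t 1.1 tcp [452.7 295.9 250.3] turn [-0.002  0.001 -0.017] shift [ -50.3 -618.6   51.4]
```

```bash
python3 -m creep '0 0 -0.017 -25 -300 0 1;0 0 -0.017 -25 -300 0 1;0 0 -0.017 -25 -300 0 1;0 0 -0.017 -25 -300 0 1;0 0 -0.017 -25 -300 0 1;0 0 -0.017 -50 -619 51 1;0 0 -0.017 -50 -619 51 1;0 0 -0.017 -50 -619 51 1;0 0 -0.017 -50 -619 51 1;0 0 -0.017 -50 -619 51 1'
python3 -m creep '0 0 0 0 0 0 1;0 0 0 0 0 0 1;0 0 0 0 0 0 1'
python3 -c "
from h import *
print(np.round(status.get_obs()['joints'],2));tgt([.5302,-.320,.038],93.5)"
```

```text
clock: 2.35
tcp_pos: [0.5318, -0.3039, 0.2003]
orientation: [-0.112, 3.14, 0.002]
contact_force: [0.5, -0.1, 0.1]
grip_width: 0.0855
gripper_force: 0.0
clock: 2.72
tcp_pos: [0.5316, -0.3014, 0.201]
orientation: [-0.114, 3.139, 0.002]
contact_force: [0.2, 0.2, 0.3]
grip_width: 0.0854
gripper_force: 0.0
[ 0.08  0.43  0.44  1.77 -0.21  0.99  2.25]
t 2.73 tcp [ 531.6 -301.4  201. ] turn [0.001 0.    0.011] shift [  2.8 -18.6 163. ]
```

```bash
python3 -m creep '0 0 0.011 3 -19 0 1;0 0 0.011 3 -19 50 1;0 0 0.011 3 -19 80 1;0 0 0.011 3 -19 105 1;0 0 0.011 3 -19 105 1;0 0 0.011 3 -19 105 1'
python3 - <<'E'
from h import *
tgt([.5302,-.320,.038],93.5)
p,d=grab_frame("scene");cv2.imwrite("pics/s1.png",cv2.resize(p[250:400,260:460],(800,600))[...,::-1])
E
```

```text
clock: 3.48
tcp_pos: [0.5296, -0.3239, 0.0973]
orientation: [-0.091, 3.139, -0.002]
contact_force: [-0.0, -0.0, 0.1]
grip_width: 0.0851
gripper_force: 0.0
t 3.48 tcp [ 529.6 -323.9   97.3] turn [-0.001  0.001 -0.003] shift [-0.7  3.9 59.3]
```

View pics/s1.png

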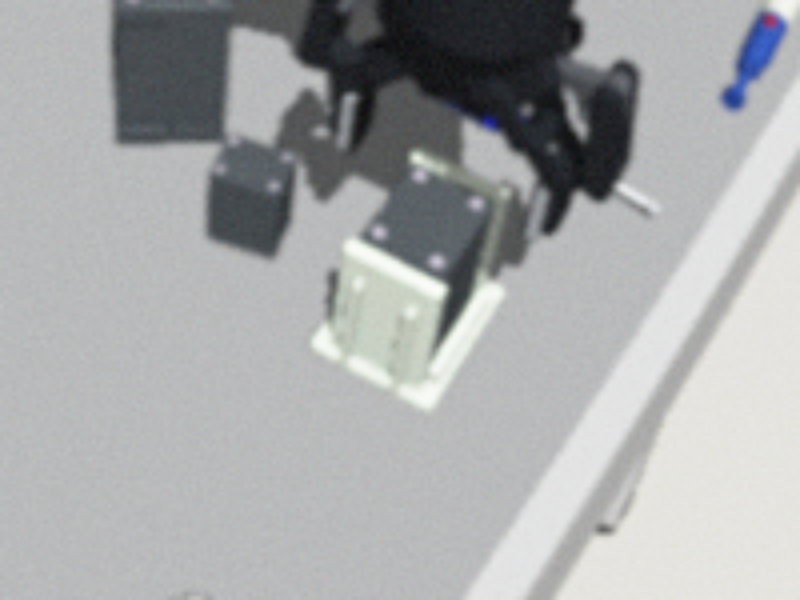

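The open fingers straddle the module, at crop pixels (345,120) and (540,215). I'll descend with a 4 mm correction and grip.

```bash
python3 -m creep '0 0 0 -1 4 0 1;0 0 0 -1 4 25 1;0 0 0 -1 4 45 1;0 0 0 -1 4 59 1;0 0 0 -1 4 59 1;0 0 0 -1 4 59 1' 60
python3 -c "
from h import *
tgt([.5302,-.320,.038],93.5)"
```

```text
clock: 4.28
tcp_pos: [0.5302, -0.3193, 0.0375]
orientation: [-0.091, 3.14, -0.001]
contact_force: [-0.4, -0.4, -0.4]
grip_width: 0.0854
gripper_force: 0.0
t 4.28 tcp [ 530.2 -319.3   37.5] turn [-0.     0.001 -0.003] shift [ 0.  -0.7 -0.5]
```

```bash
python3 -m creep '0 0 0 0 0 0 0.3;0 0 0 0 0 0 -0.2;0 0 0 0 0 0 -0.4;0 0 0 0 0 0 -0.6;0 0 0 0 0 0 -0.6;0 0 0 0 0 0 -0.6;0 0 0 0 0 0 -0.6;0 0 0 0 0 0 -0.6' 60
```

```text
clock: 5.28
tcp_pos: [0.5303, -0.3193, 0.0377]
orientation: [-0.091, 3.139, -0.001]
contact_force: [0.1, 0.2, 5.3]
grip_width: 0.0428
gripper_force: 62.3
```

```bash
python3 -m creep '0 0 0 0 0 -15 -0.6;0 0 0 0 0 -40 -0.6;0 0 0 0 0 -80 -0.6;0 0 0 0 0 -120 -0.6;0 0 0 0 0 -150 -0.6;0 0 0 0 0 -150 -0.6;0 0 0 0 0 -150 -0.6'
python3 - <<'E'
from h import *
tgt([.46,-.05,.188],77)
p,d=grab_frame("scene");cv2.imwrite("pics/s2.png",p[100:400,160:460][...,::-1])
W=cloud("top",grab_frame("top")[1]);m=(abs(W[...,0]-.46)<.09)&(abs(W[...,1]+.05)<.09)&(W[...,2]<.03);print(np.median(W[m],0),np.nanmax(W[m],0))
E
```

```text
clock: 6.15
tcp_pos: [0.5289, -0.318, 0.1856]
orientation: [0.092, -3.138, -0.002]
contact_force: [-0.6, -0.4, -4.0]
grip_width: 0.0436
gripper_force: 62.3
t 6.15 tcp [ 528.9 -318.   185.6] turn [ 0.001 -0.002  0.285] shift [ 53.2 271.6  -1.8]
[ 4.57400840e-01 -5.03726308e-02 -4.48990004e-05] [0.54995564 0.03999769 0.02889744]
```

View pics/s2.png

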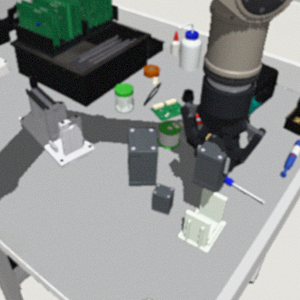

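The module is held clear of the cradle, at crop pixel (208,165). Next I'll carry it to the free bench spot.

```bash
python3 -m creep '0 0 0.1 20 80 0 -0.6;0 0 0.285 40 160 0 -0.6;0 0 0.285 53 220 0 -0.6;0 0 0.285 53 272 0 -0.6;0 0 0.285 53 272 0 -0.6;0 0 0.285 53 272 0 -0.6;0 0 0.285 53 272 60 -0.6;0 0 0.285 53 272 110 -0.6;0 0 0.285 53 272 135 -0.6;0 0 0.285 53 272 135 -0.6'
python3 -c "
from h import *
tgt([.46,-.05,.032],77)"
```

```text
clock: 7.5
tcp_pos: [0.4593, -0.0518, 0.0501]
orientation: [-0.358, -3.116, 0.003]
contact_force: [-0.1, -0.0, -2.8]
grip_width: 0.0434
gripper_force: 62.9
t 7.5 tcp [459.3 -51.8  50.1] turn [-0.002 -0.005 -0.002] shift [-0.3  1.9 18.1]
```

```bash
python3 -m creep '-0.002 -0.004 0 0 0 8 -0.6;-0.002 -0.004 0 0 0 14 -0.6;-0.002 -0.004 0 0 0 16 -0.6;-0.002 -0.004 0 0 0 17 -0.6;-0.002 -0.004 0 0 0 17 -0.6'
```

```text
clock: 8.12
tcp_pos: [0.4613, -0.0504, 0.0353]
orientation: [0.355, 3.117, 0.003]
contact_force: [0.5, -0.0, -3.6]
grip_width: 0.0434
gripper_force: 63.1
```

```bash
python3 -m creep '0 0 0 0 0 1 -0.6;0 0 0 0 0 2 -0.6;0 0 0 0 0 2.5 -0.6;0 0 0 0 0 2.5 -0.6'; python3 -m creep '0 0 0 0 0 0.5 -0.6;0 0 0 0 0 1 -0.6;0 0 0 0 0 1 -0.6'
```

```text
clock: 8.62
tcp_pos: [0.4611, -0.0504, 0.0325]
orientation: [0.355, 3.117, 0.002]
contact_force: [0.2, -0.2, -3.6]
grip_width: 0.0433
gripper_force: 63.1
clock: 9.0
tcp_pos: [0.4613, -0.0505, 0.0317]
orientation: [0.355, 3.117, 0.003]
contact_force: [-0.2, -0.3, -0.9]
grip_width: 0.0438
gripper_force: 63.9
```

```bash
python3 -m creep '0 0 0 0 0 0.5 -0.6;0 0 0 0 0 0.5 -0.6;0 0 0 0 0 0.5 0.2;0 0 0 0 0 0.5 0.6;0 0 0 0 0 0.5 1;0 0 0 0 0 0.5 1;0 0 0 0 0 0.5 1;0 0 0 0 0 -30 1;0 0 0 0 0 -80 1;0 0 0 0 0 -110 1'
python3 -m creep '0 0 0 0 0 -20 1;0 0 0 0 0 -20 1;0 0 0 0 0 -20 1'
python3 - <<'E'
from h import *
# look: scene camera for module top
for n in("scene","top"):
    p,d=grab_frame(n);W=cloud(n,d);X,Y,Z=W[...,0],W[...,1],W[...,2]
    m=(abs(X-.46)<.07)&(abs(Y+.05)<.07)&(abs(Z-.076)<.005)
    k,l,s,c=cv2.connectedComponentsWithStats(m.astype(np.uint8))
    if k>1:
        i=1+np.argmax(s[1:,4]);q=W[l==i];print(n,len(q),cv2.minAreaRect((q[:,:2]*1000).astype(np.float32)),q.mean(0))
tgt([.461,-.0505,.17],-13)
E
```

```text
clock: 10.25
tcp_pos: [0.4612, -0.0507, 0.1435]
orientation: [0.355, 3.115, 0.003]
contact_force: [-0.2, 0.7, -0.6]
grip_width: 0.0854
gripper_force: 0.0
clock: 10.62
tcp_pos: [0.4601, -0.0504, 0.1609]
orientation: [0.355, 3.118, 0.002]
contact_force: [-0.1, 0.3, -0.9]
grip_width: 0.0855
gripper_force: 0.0
scene 440 ((461.93682861328125, -51.29225158691406), (46.38511276245117, 56.38575744628906), 77.06543731689453) [ 0.46048436 -0.0534068   0.07638281]
t 10.72 tcp [459.9 -50.6 160.6] turn [3.000e-03 1.000e-03 1.571e+00] shift [-1.1  0.4 -9.4]
```

```bash
python3 -m creep '0 0 1.571 -2 0 -4 1;0 0 1.571 -2 0 -4 1;0 0 1.571 -2 0 -4 1;0 0 1.571 -2 0 -4 1;0 0 1.571 -2 0 -4 1;0 0 1.571 -2 0 -4 1;0 0 1.571 -2 0 -4 1;0 0 1.571 -2 0 -4 1;0 0 1.571 -2 0 -4 1;0 0 1.571 -2 0 -4 1'
python3 -m creep '0 0 0 0 0 0 1;0 0 0 0 0 0 1'
python3 - <<'E'
from h import *
tgt([.4615,-.051,.033],-13)
p,d=grab_frame("scene");cv2.imwrite("pics/s3.png",cv2.resize(p[150:350,160:360],(600,600))[...,::-1])
E
```

```text
clock: 11.98
tcp_pos: [0.4621, -0.0511, 0.1649]
orientation: [2.457, 1.955, 0.004]
contact_force: [-0.2, -0.4, 0.8]
grip_width: 0.0854
gripper_force: 0.0
clock: 12.22
tcp_pos: [0.4625, -0.0511, 0.1655]
orientation: [2.457, 1.955, 0.006]
contact_force: [-0.7, 0.2, -0.6]
grip_width: 0.0856
gripper_force: 0.0
t 12.22 tcp [462.5 -51.1 165.5] turn [ 0.004 -0.002  0.001] shift [ -0.4  -1.5 132.5]
```

View pics/s3.png

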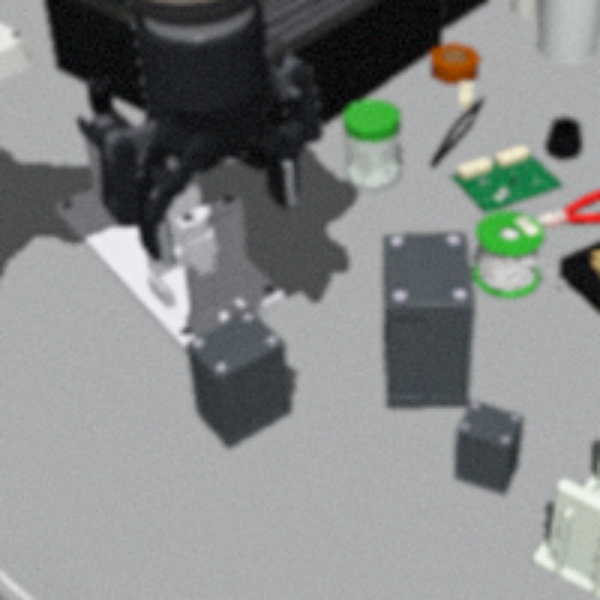

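The module stands upright on the bench at crop pixel (240,375), and the gripper is above it, turned 90°. I'll descend and regrip.

```bash
python3 -m creep '0.004 -0.002 0 0 -1.5 40 1;0.004 -0.002 0 0 -1.5 65 1;0.004 -0.002 0 0 -1.5 85 1;0.004 -0.002 0 0 -1.5 105 1;0.004 -0.002 0 0 -1.5 120 1;0.004 -0.002 0 0 -1.5 132 1;0.004 -0.002 0 0 -1.5 132 1;0.004 -0.002 0 0 -1.5 132 1'
python3 -c "
from h import *
tgt([.4615,-.051,.033],-13)"
python3 -m creep '0 0 0 0 0 0 0.6;0 0 0 0 0 0 0.2;0 0 0 0 0 0 0;0 0 0 0 0 0 -0.3;0 0 0 0 0 0 -0.3;0 0 0 0 0 0 -0.3;0 0 0 0 0 0 -0.3' 60
```

```text
clock: 13.28
tcp_pos: [0.462, -0.0506, 0.034]
orientation: [2.459, 1.955, 0.001]
contact_force: [0.9, 0.1, -0.2]
grip_width: 0.0854
gripper_force: 0.0
t 13.28 tcp [462.  -50.6  34. ] turn [ 0.001 -0.    -0.   ] shift [-0.5 -0.4  1. ]
clock: 14.15
tcp_pos: [0.4619, -0.0504, 0.0342]
orientation: [-2.459, -1.956, -0.001]
contact_force: [-0.6, 0.9, 7.1]
grip_width: 0.0554
gripper_force: 63.4
```

```bash
python3 -m creep '0 0 0 0 0 -10 -0.3;0 0 0 0 0 -40 -0.3;0 0 0 0 0 -90 -0.3;0 0 0 0 0 -140 -0.3;0 0 0 0 0 -140 -0.3;0 0 0 0 0 -140 -0.3;0 0 0 0 0 -140 -0.3'
python3 -c "
from h import *
tgt([.5369,.0707,.175],-13)"
```

```text
clock: 15.02
tcp_pos: [0.4603, -0.0505, 0.1722]
orientation: [-2.458, -1.955, 0.004]
contact_force: [0.2, -0.1, -4.4]
grip_width: 0.0552
gripper_force: 65.6
t 15.03 tcp [460.3 -50.5 172.2] turn [-0.003  0.001 -0.   ] shift [135.3  47.4  -3.1]
```

```bash
python3 -m creep '0 0 0 40 14 -3 -0.3;0 0 0 80 28 -3 -0.3;0 0 0 115 40 -3 -0.3;-0.003 0.001 0 135.3 47.4 -3 -0.3;-0.003 0.001 0 135.3 47.4 -3 -0.3;-0.003 0.001 0 135.3 47.4 -3 -0.3;-0.003 0.001 0 135.3 47.4 -3 -0.3;-0.003 0.001 0 135.3 47.4 -3 -0.3'
python3 - <<'E'
from h import *
tgt([.5369,.0707,.175],-13)
for n in("scene",):
    p,d=grab_frame(n);W=cloud(n,d);cv2.imwrite("pics/s4.png",cv2.resize(p[130:280,150:350],(800,600))[...,::-1])
    X,Y,Z=W[...,0],W[...,1],W[...,2]
    m=(abs(X-.537)<.05)&(abs(Y-.07)<.05)&(Z>.12)&(Z<.3)
E
```

```text
clock: 16.02
tcp_pos: [0.538, 0.0698, 0.1767]
orientation: [2.459, 1.953, 0.004]
contact_force: [-0.3, 1.1, -3.7]
grip_width: 0.0551
gripper_force: 65.4
t 16.02 tcp [538.   69.8 176.7] turn [ 0.003 -0.001 -0.001] shift [ 0.6 -1.2  1.7]
```

View pics/s4.png

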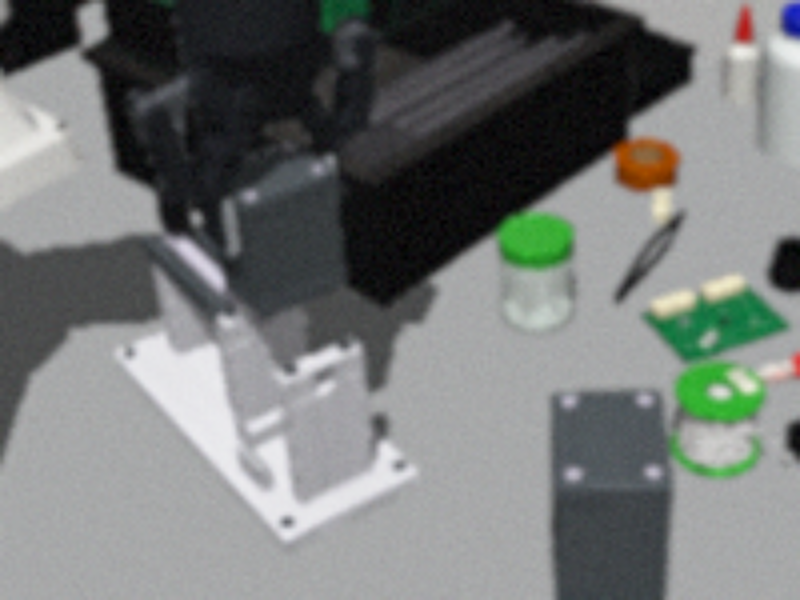

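The module is held at crop pixel (285,230), over the nest between the cheeks. I'll correct by about 1 mm and descend between the cheeks to just above the guides.

```bash
python3 -m creep '0.003 -0.001 0 0.6 -1.2 0 -0.3;0.003 -0.001 0 0.6 -1.2 20 -0.3;0.003 -0.001 0 0.6 -1.2 40 -0.3;0.003 -0.001 0 0.6 -1.2 55 -0.3;0.003 -0.001 0 0.6 -1.2 70 -0.3;0.003 -0.001 0 0.6 -1.2 85 -0.3;0.003 -0.001 0 0.6 -1.2 98 -0.3;0.003 -0.001 0 0.6 -1.2 105 -0.3;0.003 -0.001 0 0.6 -1.2 105 -0.3;0.003 -0.001 0 0.6 -1.2 105 -0.3'
python3 - <<'E'
from h import *
tgt([.5369,.0707,.046],-13)
E
```

```text
clock: 17.32
tcp_pos: [0.538, 0.0714, 0.072]
orientation: [2.459, 1.955, 0.001]
contact_force: [-0.0, 0.0, -3.9]
grip_width: 0.0554
gripper_force: 65.4
t 17.32 tcp [538.   71.4  72. ] turn [ 0.001 -0.    -0.   ] shift [-1.  -0.9 26. ]
```

```bash
python3 -m creep '0 0 0 -0.8 -0.9 4 -0.3;0 0 0 -0.8 -0.9 8 -0.3;0 0 0 -0.8 -0.9 12 -0.3;0 0 0 -0.8 -0.9 15 -0.3;0 0 0 -0.8 -0.9 15 -0.3'
python3 - <<'E'
from h import *
tgt([.5369,.0707,.046],-13)
E
```

```text
clock: 17.95
tcp_pos: [0.5364, 0.0709, 0.0563]
orientation: [-2.459, -1.955, 0.001]
contact_force: [-0.3, 0.5, -4.5]
grip_width: 0.0552
gripper_force: 65.4
t 17.95 tcp [536.4  70.9  56.3] turn [-0.  0. -0.] shift [-0.   0.6 10.3]
```

```bash
python3 -m creep '0 0 0 0 0.3 3 -0.3;0 0 0 0 0.3 6 -0.3;0 0 0 0 0.3 8 -0.3;0 0 0 0 0.3 9 -0.3;0 0 0 0 0.3 9.5 -0.3;0 0 0 0 0.3 9.5 -0.3'; python3 -m creep '0 0 0 0 0 0.5 -0.3;0 0 0 0 0 1 -0.3;0 0 0 0 0 1 -0.3'
```

```text
clock: 18.7
tcp_pos: [0.5369, 0.0709, 0.0472]
orientation: [2.459, 1.955, 0.0]
contact_force: [1.3, 0.5, -2.1]
grip_width: 0.0551
gripper_force: 65.4
clock: 19.08
tcp_pos: [0.5369, 0.0709, 0.0463]
orientation: [-2.459, -1.955, -0.0]
contact_force: [-0.7, 0.4, -0.5]
grip_width: 0.0559
gripper_force: 65.7
```

```bash
python3 -m creep '0 0 0 0 0 0.5 -0.3;0 0 0 0 0 1 -0.3;0 0 0 0 0 1 -0.3'
```

```text
clock: 19.45
tcp_pos: [0.537, 0.0709, 0.0462]
orientation: [-2.458, -1.955, -0.001]
contact_force: [-5.2, 1.0, 13.9]
grip_width: 0.0554
gripper_force: 67.3
```

Firm floor contact (13.9 N). I'll ease off, release and rise.

```bash
python3 -m creep '0 0 0 0 0 -0.7 -0.3;0 0 0 0 0 -0.7 0.3;0 0 0 0 0 -0.7 0.6;0 0 0 0 0 -0.7 1;0 0 0 0 0 -0.7 1;0 0 0 0 0 -0.7 1;0 0 0 0 0 -30 1;0 0 0 0 0 -80 1;0 0 0 0 0 -130 1;0 0 0 0 0 -150 1'
python3 - <<'E'
from h import *
p,d=grab_frame("scene");W=cloud("scene",d);X,Y,Z=W[...,0],W[...,1],W[...,2]
cv2.imwrite("pics/s5.png",cv2.resize(p[150:270,170:330],(800,600))[...,::-1])
m=(np.hypot(X-.537,Y-.0707)<.028)&(Z>.07)&(Z<.1);print(m.sum(),np.nanpercentile(Z[m],[10,50,90]))
q=W[m&(Z>.083)];print(len(q),q.mean(0));A=np.c_[q[:,:2]-[.537,.0707],np.ones(len(q))];print(np.linalg.lstsq(A,q[:,2],rcond=None)[0])
k=(Z>.132)&(Z<.145)&(np.hypot(X-.567,Y-.205)<.03);print("knob",k.sum(),W[k].mean(0))
tgt([.566,.2045,.2],-13);print(np.round(status.get_obs()['joints'],2))
E
```

```text
clock: 20.7
tcp_pos: [0.5381, 0.0708, 0.1979]
orientation: [2.458, 1.954, 0.006]
contact_force: [0.9, 0.7, -1.6]
grip_width: 0.0854
gripper_force: 0.0
171 [0.08683555 0.08895848 0.09019547]
161 [0.53581119 0.07662928 0.08889993]
[-0.00851431 -0.00288039  0.08890689]
knob 20 [0.56183441 0.20398287 0.13763437]
t 20.75 tcp [538.9  70.8 199.2] turn [ 0.005 -0.003 -0.001] shift [136.3  -3.7  -0.4]
[-0.88  0.37  0.8   1.95 -0.33  0.95 -0.14]
```

View pics/s5.png

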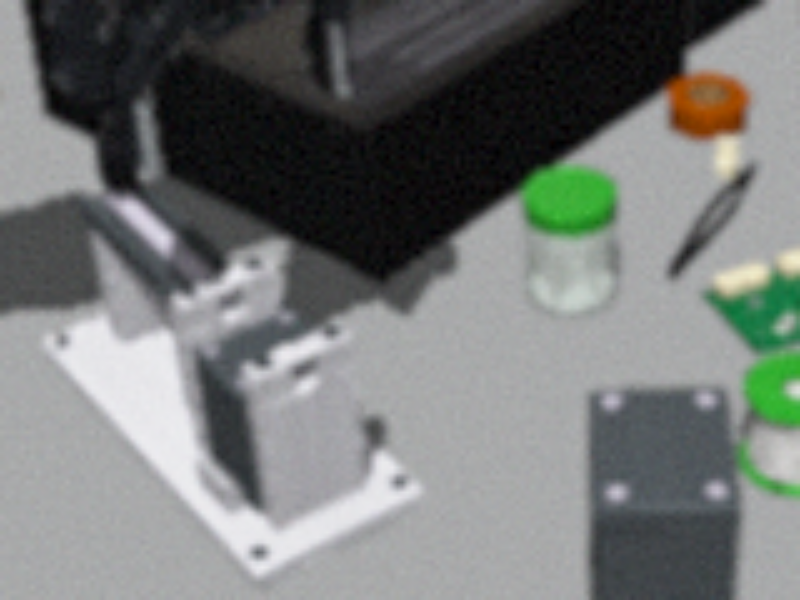

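The module sits level between the cheeks at (270,345), with its top at about 0.0885 m by depth, so it is seated. The knob reads (0.567, 0.205). I'll go over it and descend.

```bash
python3 -m creep '0.005 -0.003 0 40 -4 0 1;0.005 -0.003 0 80 -5 0 1;0.005 -0.003 0 115 -5 0 1;0.005 -0.003 0 137 -5 0 1;0.005 -0.003 0 137 -5 0 1;0.005 -0.003 0 137 -5 0 1;0.005 -0.003 0 137 -5 0 1'
python3 - <<'E'
from h import *
tgt([.5675,.2050,.110],-13);print(np.round(status.get_obs()['joints'],2))
E
```

```text
clock: 21.62
tcp_pos: [0.5627, 0.2036, 0.1952]
orientation: [-2.46, -1.951, 0.009]
contact_force: [0.1, 0.4, -0.2]
grip_width: 0.0854
gripper_force: 0.0
t 21.62 tcp [562.7 203.6 195.2] turn [-0.005  0.003 -0.003] shift [ 2.8  4.7 85.2]
[-1.01  0.48  0.75  1.81 -0.38  1.01 -0.33]
```

```bash
python3 -m creep '-0.003 0.001 0 2 3 0 1;-0.003 0.001 0 2 3 20 1;-0.003 0.001 0 2 3 40 1;-0.003 0.001 0 2 3 55 1;-0.003 0.001 0 2 3 70 1;-0.003 0.001 0 2 3 80 1;-0.003 0.001 0 2 3 84 1;-0.003 0.001 0 2 3 84 1;-0.003 0.001 0 2 3 84 1'
python3 - <<'E'
from h import *
tgt([.5675,.2050,.110],-13)
E
```

```text
clock: 22.75
tcp_pos: [0.5661, 0.2067, 0.1116]
orientation: [-2.459, -1.955, 0.003]
contact_force: [0.5, 0.7, -0.1]
grip_width: 0.0851
gripper_force: 0.0
t 22.75 tcp [566.1 206.7 111.6] turn [-0.001  0.001 -0.   ] shift [-1.3  1.8  1.6]
```

```bash
python3 -m creep '0 0 0 -1.3 1.8 0 1;0 0 0 -1.3 1.8 0 0.4;0 0 0 -1.3 1.8 0 0;0 0 0 -1.3 1.8 0 -0.4;0 0 0 -1.3 1.8 0 -1;0 0 0 -1.3 1.8 0 -1;0 0 0 -1.3 1.8 0 -1;0 0 0 -1.3 1.8 0 -1;0 0 0 -1.3 1.8 0 -1;0 0 0 -1.3 1.8 0 -1' 40
python3 - <<'E'
from h import *
print(np.round(status.get_obs()['moment'],2))
c,s=np.cos(np.radians(77)),np.sin(np.radians(77));p=np.array(status.get_obs()["tcp_pos"])
tgt(p-.078*np.array([c,s,0]),-13)
E
```

```text
clock: 24.0
tcp_pos: [0.5678, 0.2048, 0.1113]
orientation: [2.459, 1.955, -0.003]
contact_force: [4.9, -1.5, -0.6]
grip_width: 0.0184
gripper_force: 39.2
[-0.18 -1.07 -0.01]
t 24.0 tcp [567.8 204.8 111.3] turn [-0.001  0.002 -0.   ] shift [-78.    0.    0.1]
```

```bash
python3 -m creep '0 0 0 -6 0.4 0 -1;0 0 0 -16 0.4 0 -1;0 0 0 -27 0.4 0 -1;0 0 0 -38 0.4 0 -1;0 0 0 -49 0.4 0 -1;0 0 0 -59 0.4 0 -1;0 0 0 -67 0.4 0 -1;0 0 0 -73 0.4 0 -1;0 0 0 -76 0.4 0 -1;0 0 0 -76 0.4 0 -1'
python3 - <<'E'
from h import *
n=np.array([.5369,.0707]);u=np.array([np.cos(np.radians(77)),np.sin(np.radians(77))]);print((np.array(status.get_obs()["tcp_pos"])[:2]-n)@u*1000)
tgt([*(n+.06*u),.1113],-13)
E
```

```text
clock: 25.25
tcp_pos: [0.5507, 0.1318, 0.1113]
orientation: [-2.457, -1.956, 0.002]
contact_force: [5.2, 0.4, -1.8]
grip_width: 0.0182
gripper_force: 39.2
62.62672967054521
t 25.25 tcp [550.7 131.8 111.3] turn [-0.002  0.001  0.001] shift [-2.6  0.3  0. ]
```

Now push to the end stop and watch the force.

```bash
for i in 1; do python3 -m creep '0 0 0 -1 0.3 0 -1;0 0 0 -2 0.3 0 -1;0 0 0 -3 0.3 0 -1;0 0 0 -4 0.3 0 -1;0 0 0 -4 0.3 0 -1'; done
python3 - <<'E'
from h import *
n=np.array([.5369,.0707]);u=np.array([np.cos(np.radians(77)),np.sin(np.radians(77))]);o=status.get_obs();print((np.array(o["tcp_pos"])[:2]-n)@u*1000,np.array(o["contact_force"])[:2]@u)
E
```

```text
clock: 25.88
tcp_pos: [0.5502, 0.1294, 0.1113]
orientation: [-2.455, -1.957, 0.001]
contact_force: [5.5, 4.5, -2.7]
grip_width: 0.0186
gripper_force: 39.2
60.2280744160171 5.592178967863829
```

```bash
python3 -m creep '0 0 0 -1 0 0 -1;0 0 0 -2 0 0 -1;0 0 0 -3 0 0 -1;0 0 0 -3 0 0 -1;0 0 0 -3 0 0 -1'
python3 - <<'E'
from h import *
n=np.array([.5369,.0707]);u=np.array([np.cos(np.radians(77)),np.sin(np.radians(77))]);o=status.get_obs();print((np.array(o["tcp_pos"])[:2]-n)@u*1000,np.array(o["contact_force"])[:2]@u)
E
```

```text
clock: 26.5
tcp_pos: [0.5502, 0.1293, 0.1114]
orientation: [-2.452, -1.958, -0.004]
contact_force: [7.7, 11.4, -4.4]
grip_width: 0.0183
gripper_force: 39.2
60.13152946143557 12.875477489329281
```

At the end stop: it reads 60.1 mm from the nest (138 − 78 = 60) and the force is rising. I'll relax part of the load, open, and rise.

```bash
python3 -m creep '0 0 0 3 0 0 -1;0 0 0 3 0 0 0;0 0 0 3 0 0 0.5;0 0 0 3 0 0 1;0 0 0 3 0 0 1;0 0 0 3 0 0 1;0 0 0 3 0 -20 1;0 0 0 3 0 -60 1;0 0 0 3 0 -110 1;0 0 0 3 0 -130 1'
python3 - <<'E'
from h import *
tgt([.45,.30,.25],-13)
E
```

```text
clock: 27.75
tcp_pos: [0.5518, 0.1267, 0.2455]
orientation: [2.459, 1.954, 0.004]
contact_force: [0.2, -0.5, -0.3]
grip_width: 0.0851
gripper_force: 0.0
t 27.75 tcp [551.8 126.7 245.5] turn [ 0.002 -0.001 -0.001] shift [ 145.9 -138.3   -4.6]
```

```bash
python3 -m creep '0 0 0 145 -138 -5 1;0 0 0 145 -138 -5 1;0 0 0 145 -138 -5 1;0 0 0 145 -138 -5 1;0 0 0 145 -138 -5 1;0 0 0 145 -138 -5 1'
python3 - <<'E'
from h import *
n=np.array([.5369,.0707]);u=np.array([np.cos(np.radians(77)),np.sin(np.radians(77))])
for c in("top","scene"):
    p,d=grab_frame(c);W=cloud(c,d);X,Y,Z=W[...,0],W[...,1],W[...,2]
    k=(Z>.132)&(Z<.145)&(np.hypot(X-.55,Y-.129)<.03);q=W[k];print(c,"knob",k.sum(),(q[:,:2].mean(0)-n)@u if k.sum() else None)
    m=(np.hypot(X-.537,Y-.0707)<.025)&(Z>.07)&(Z<.0935);print(np.nanpercentile(Z[m],[10,50,90]))
    if c=="top":a=cv2.resize(p[205:285,140:260],(400,267),interpolation=2)
    else:b=cv2.resize(p[170:264,180:321],(400,267),interpolation=2)
cv2.imwrite("pics/end.png",np.hstack([a,b])[...,::-1])
E
```

```text
clock: 28.5
tcp_pos: [0.4496, 0.2973, 0.2468]
orientation: [2.462, 1.951, -0.004]
contact_force: [1.1, -0.0, 0.2]
grip_width: 0.0852
gripper_force: 0.0
top knob 71 0.059514073065734696
[0.08518534 0.08785559 0.09088304]
scene knob 45 0.05711126447837598
[0.08795964 0.08917672 0.09045586]
```

View pics/end.png

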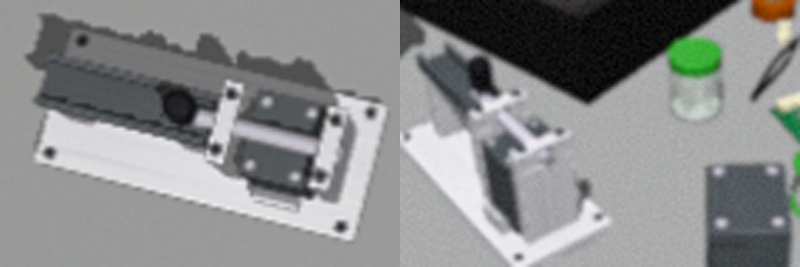

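The bolt lies across the module at (265,130) and into the keeper. Knob travel is 77.9 mm, the module is flat at 88 mm, and the robot is clear.

```bash
python3 -c "
from bench import r
print(r.hand_in())"
```

```text
the job is handed in; nothing more can be done
None
```

I stood the module on the nest floor after regripping it on the bench, slid the bolt home to its end stop in the keeper (knob travel about 78 mm), let go, moved the arm clear, and handed the job in at about 29 s; the pin's own reading was not available, so I judged the seating from floor contact force and the module's top height.

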